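# Turn the mail-room carousel to the hand stamp

### The arm

A 6-joint arm with a two-finger parallel gripper is mounted at the origin on the work surface. World frame = base frame: x ahead of the robot, y to its left, z up, the work surface at z = 0. Lengths are in m, angles in rad, forces in N, time in s.
With the tool pointing down it reaches from about 0.3 to 0.775 m from the base axis. Payload 14.6 kg.
Tool frame: the origin (TCP) lies at the very end of the fingers, on their centre line; the grasp point (between the pads) lies 19 mm behind it; x points along the fingers, y is the direction in which the jaws open and shut, and the axes are right-handed (so a half turn about x gives the same grasp; the last joint's range is limited). The gripper opens to 94 mm and grips with 3 to 60 N. Pads are 16 mm wide; open, the fingers measure 119 mm over their backs; the gripper's body (75 mm by 177 mm) begins 78 mm behind the grasp point.
Start: joints at [-1.229, 0.3, 1.521, -0, 1.321, -0.067], TCP at [0.219, -0.505, 0.205] pointing down, gripper open.
Joint ranges: [-3.03, 3.03], [-0.79, 2.21], [0.23, 2.52], [-1.04, 4.18], [0, 3.07], [-2.55, 2.55]. Speed limits (rad/s): [2.22, 2.22, 2.57, 3.14, 3.14, 3.14].

### API

Orientations are given as [roll, pitch, yaw] about the fixed x, y, z axes, in that order (R = Rz(yaw) Ry(pitch) Rx(roll)).
In Python, from station import ctrl, viewer, hand_in gives the robot as it stands. The module is installed in compiled form; this text tells all that it offers.
- The arm moves only by the tool play_rows, never from a script. Its argument "deltas" is a list that holds one entry, the list of rows, each a list of 7 numbers: the shift along the tool's x, y, z in mm, then the turn, a rotation vector about the tool's x, y, z in rad, then the finger opening in mm, from 0 to 94. In form: [[[dx, dy, dz, ax, ay, az, gripper], ...]]. A call has 1 to 10 rows; each row shifts and turns the commanded pose from where the row before left it, along the tool's axes as they then stand; what a row does not reach is not made up. A row lasts 1/10 s, in which the tool goes at most 50 mm and 8.59 degrees, less where a joint would pass 70% of its speed; a pose out of reach is approached as far as the arm can. A call with a gripper value outside its range is refused whole. The fingers move at their own pace and stop on an object; "grip_force" is the grip in N (left out, the last holds). Time passes only in rows, so rows that do not move let the fingers close. It gives the time, the measured TCP pose, the force and the opening at its end, in the units of the state.
- ctrl.get_obs(): the state, without advancing time (a new reading comes with each control period).
- viewer.camera(name): name is "scene" or "top" or "wrist"; returns a dict with "img" (384x512x3 uint8, red, green, blue), "fx", "fy", "cx", "cy" (pixels), "rvec" (rotation vector, rad) and "tvec" (3), from world to camera coordinates, as OpenCV has them. Camera axes: x right, y down, z forward; pixel columns grow to the right and rows downward; lengths in m; the calibration is good to about 2 mm. A picture is of the moment at which its call begins. There is no depth.
- hand_in(): hands the job in, once; it reports no verdict.
The state is a dict: "time_s": time; "qpos": joint angles; "joint_vel": joint speeds; "tau": joint torques, N m; "ee_pos": TCP position; "eef_rot": TCP orientation; "force": force on the tool from outside, world axes, zero at the start; "moment": the same for the moment, N m; "grip_width": finger opening in m.
Only numpy, scipy, OpenCV 4.12 (cv2) and the standard library are available. Lean on these libraries where they do the work, as an engineer would, in place of code of your own. Each camera call takes 0.05 s, during which the arm holds its last target.

### The job

Push the rim of the supply carousel round, gently, until the wooden hand stamp standing on it faces the front, in line with the carousel's label plate, then leave the carousel at rest and take your hand away. Turn it by its rim only: do not touch or lift any of the things standing on it, and leave the stapler, the pen pot and the parcel where they are.

Things in the scene. Friction and masses are not known exactly. Their poses are not given: they have to be found in the camera images.
- base: Fixed black base of the carousel under the rotor; it never turns. Origin: on the turning axis at counter height. z is up; its -x axis points to the FRONT, where a tongue carries a sloping blank black label plate out past the rotor: 70 mm wide, its middle 172 mm from the axis, its top 28 mm above the counter. The base may stand turned by some 25 degrees.
- rotor: Grey turntable, 290 mm wide, with steady friction (about 1 N at the rim); turns freely both ways, stops when no longer pushed. Origin: on the axis, 22 mm above the counter; z up, x and y turn with it. Disc top 40 mm above the counter; hub 36 mm wide, 70 mm high. Four cups, 61 mm wide with rims at 52 mm, centred 78 mm from the axis at 0, 90, 180, 270 degrees from x, hold one thing each.
- tab (a point): Centre of the top of one of eight like upright metal finger tabs on the rotor's rim, 72 mm above the counter. The tabs stand at 22.5 (this one), 67.5, 112.5, ... degrees from the rotor's x axis, every 45 degrees: 10 mm thick along the rim, reaching from 124 to 144 mm from the axis, and up from the disc (40 mm) to 72 mm. A closed fingertip set down between two tabs can push one along the rim.
- stamp: The hand stamp: wooden, with a round foot 48 mm wide, a thin neck and a 28 mm ball knob; 60 mm tall. It starts in any one of the four cups. Its origin is the centre of its underside, z up. Loose; not to be touched.
- jar: Glue jar with a cap, 48 mm wide, 50 mm tall. It starts in any one of the four cups. Its origin is the centre of its underside, z up. Loose; not to be touched.
- clipcup: Small empty steel cup, 50 mm wide at its mouth, 45 mm tall. It starts in any one of the four cups. Its origin is the centre of its underside, z up. Loose; not to be touched.
- tape: Small roll of tape lying flat, a ring 50 mm wide with a 26 mm hole, 24 mm tall. It starts in any one of the four cups. Its origin is the centre of its underside, z up. Loose; not to be touched.
- stapler: Black stapler on the counter to the right of the carousel, 140 x 36 mm, 55 mm tall. Its origin is the centre of its underside, z up. Loose; not to be touched.
- penpot: Round dark steel pen pot, 72 mm wide, 85 mm tall, the pens in it reach 130 mm; on the counter to the left of the carousel. Its origin is the centre of its underside, z up. Loose; not to be touched.
- parcel: Small cardboard parcel, 130 x 100 mm, 60 mm tall, on the counter left of the carousel, beyond the pen pot. Its origin is the centre of its underside, z up. Loose; not to be touched.

How it is judged:
On the way:
1. the carousel is turned by the fingers pushing it (contact force between the fingers and rotor above 0.2 N and angular speed of rotor above 0.03 rad/s), for 0.1 s.
At the end, for the whole second after the job is handed in: The stamp is at the front: its foot centre within 14 mm sideways (about 10 degrees) of the line from the axis to the label plate. The carousel is at rest with its four things upright in their cups; stapler, pen pot and parcel are within 20 mm of where they began (x of stamp in the frame of base below -0.055 m and y of stamp in the frame of base between -0.014 and 0.014 m and angular speed of rotor below 0.05 rad/s and angle between each of stamp, jar, clipcup, tape's own z axis and vertical below 0.2 rad and height (world z) of stamp between 0.033 and 0.047 m and horizontal distance between stamp and rotor between 0.066 and 0.09 m and height (world z) of jar between 0.033 and 0.047 m and horizontal distance between jar and rotor between 0.066 and 0.09 m and height (world z) of clipcup between 0.033 and 0.047 m and horizontal distance between clipcup and rotor between 0.066 and 0.09 m and height (world z) of tape between 0.033 and 0.047 m and horizontal distance between tape and rotor between 0.066 and 0.09 m and distance of each of stapler, penpot, parcel from where it was at the start of the episode below 0.02 m); the robot touches nothing.
It fails at once if a thing standing on the carousel is touched by the robot (contact force between any of the fingers, the arm and stamp above 0.5 N or contact force between any of the fingers, the arm and jar above 0.5 N or contact force between any of the fingers, the arm and clipcup above 0.5 N or contact force between any of the fingers, the arm and tape above 0.5 N).
It fails at once if a thing standing on the carousel is lifted or tipped (height (world z) of any of stamp, jar, clipcup, tape above 0.055 m or angle between any of stamp, jar, clipcup, tape's own z axis and vertical above 0.5 rad).
It fails at once if the carousel is spun roughly (over 2.5 rad/s) (angular speed of rotor above 2.5 rad/s).
It fails at once if the stapler, pen pot or parcel is moved by more than 20 mm (distance of any of stapler, penpot, parcel from where it was at the start of the episode above 0.02 m).
It also fails if it takes over 58 s, if anything falls off the work surface, if the arm or the gripper's body presses on something with over 40 N, if the wrist force passes 120 N, or if a joint passes its speed limit or range.

## Working session

There is one attempt and no reset: what is moved stays moved. The work goes in short steps, Python scripts to look and compute and a tool call to move; the robot and the scene stay as the last step left them, time stands still between calls to the robot, and variables do not carry over. Pictures are saved under pics/ and viewed, and the job is handed in when it is done.

Besides the shell and the picture viewer there is one more tool, called after ">>>" by a JSON object that holds its "name" and its "arguments". play_rows: Moves the arm, as the interface text tells. Its arguments: {"type":"object","properties":{"deltas":{"type":"array","items":{"type":"array","items":{"type":"array","items":{"type":"number"}}}},"grip_force":{"type":"number"}},"required":["deltas"]}

```bash
mkdir -p pics
cat > h.py <<'E'
import numpy as np, cv2, json
def P(c): 
    R=cv2.Rodrigues(np.array(c["rvec"],float))[0]; K=np.array([[c["fx"],0,c["cx"]],[0,c["fy"],c["cy"]],[0,0,1.]]); return K,R,np.array(c["tvec"],float).reshape(3)
def ray(c,u,v,z):
    K,R,t=P(c); d=R.T@np.linalg.inv(K)@np.array([u,v,1.]); o=-R.T@t; return o+d*(z-o[2])/d[2]
def proj(c,X):
    K,R,t=P(c); p=(R@np.atleast_2d(X).T).T+t; q=(K@p.T).T; return q[:,:2]/q[:,2:]
def snap(viewer,n,fn):
    c=viewer.camera(n); cv2.imwrite(fn,cv2.cvtColor(c["img"],cv2.COLOR_RGB2BGR)); 
    np.save(fn.replace(".png",".npy"),c,allow_pickle=True); return c
def load(fn): return np.load(fn,allow_pickle=True).item()
E
python3 - <<'E'
from station import ctrl,viewer
from h import *
for n in("top","scene"):
    c=snap(viewer,n,f"pics/{n}0.png"); K,R,t=P(c); print(n,-R.T@t)
o=ctrl.get_obs(); print(o["time_s"],o["ee_pos"],o["eef_rot"],o["grip_width"],o["force"])
E
```

```text
top [ 0.33023056 -0.0339588   1.05127545]
scene [1.27167114 0.31212921 0.73521144]
0.1 [ 0.21855461 -0.50445813  0.20494867] [-1.62319121  1.56975369  1.92724523] 0.09377179617998024 [ 0.07055152 -0.09396295 -1.17980021]
```

View pics/top0.png

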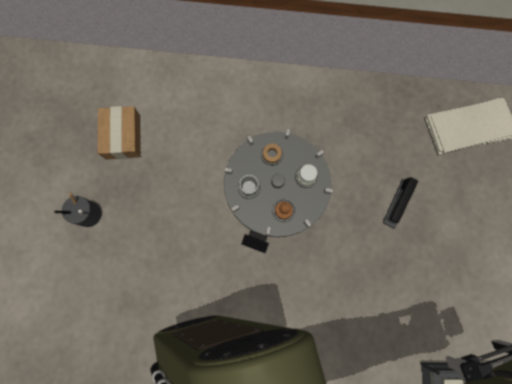

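View pics/scene0.png

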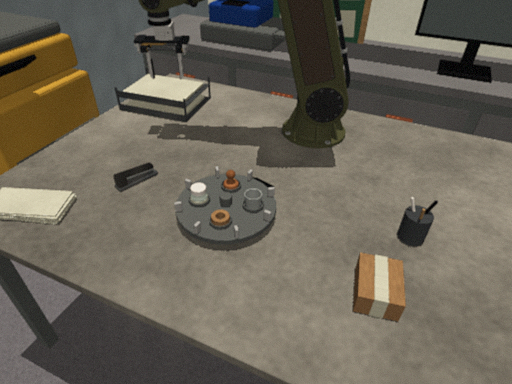

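The top view shows the rotor centred near (278,183), the stamp at (285,209), the label plate at (255,243), the jar at (308,175), the clip cup at (249,185) and the tape at (272,153). I'll zoom in to measure.

Run:
```python
from h import *
c=load("pics/top0.npy"); im=cv2.cvtColor(c["img"],cv2.COLOR_RGB2BGR)
cv2.imwrite("pics/z0.png",cv2.resize(im[120:260,205:355],None,fx=4,fy=4,interpolation=cv2.INTER_CUBIC))
c=load("pics/scene0.npy"); im=cv2.cvtColor(c["img"],cv2.COLOR_RGB2BGR)
cv2.imwrite("pics/zs0.png",cv2.resize(im[150:260,160:300],None,fx=5,fy=5,interpolation=cv2.INTER_CUBIC))
```

```text
(no output)
```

View pics/z0.png

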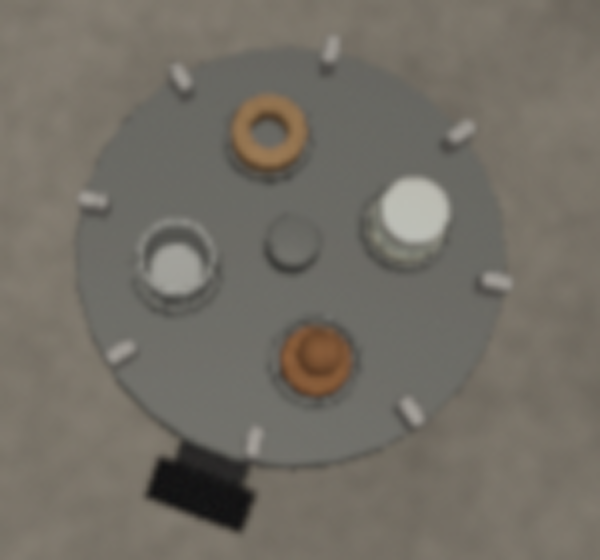

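View pics/zs0.png

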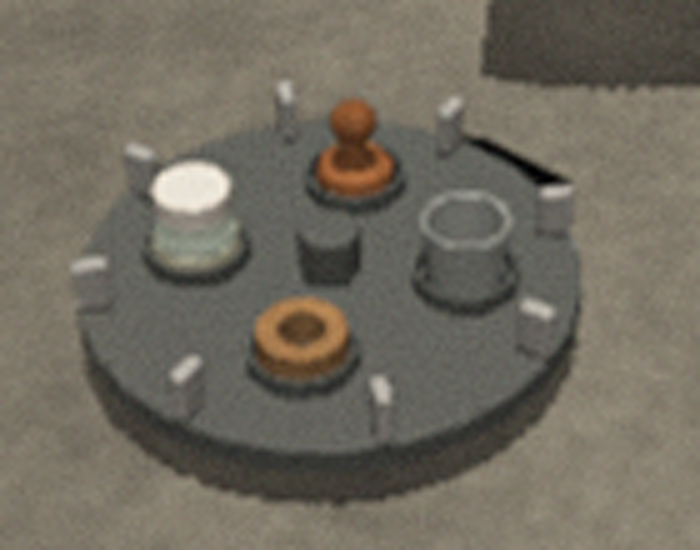

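Run:
```python
from h import *
c=load("pics/top0.npy")
px=lambda u,v:((u+.5)/4-.5+205,(v+.5)/4-.5+120)
T=[(331,50),(460,131),(496,282),(411,410),(255,441),(121,351),(93,200),(181,77)]
X=np.array([ray(c,*px(*p),.072)[:2] for p in T]); 
# fit ring: p_k = C + 0.134*e^{i(a - k45)}
z=X[:,0]+1j*X[:,1]; C=z.mean(); w=(z-C)*np.exp(1j*np.arange(8)*np.pi/4); m=w.mean()
print("C",C,"r",abs(m),"tab0 ang",np.degrees(np.angle(m)),"res mm",abs(w-m)*1e3)
for nm,p,h in[("hub",(293,241),.07),("plate mid",(201,494),.022),("stamp foot",(316,360),.052),("knob",(321,350),.086),("tape",(269,131),.064),("jar",(416,209),.09),("cup",(177,246),.085)]:
    q=ray(c,*px(*p),h); v=q[0]+1j*q[1]-C; print(nm,q[:2].round(4),abs(v).round(4),np.degrees(np.angle(v)).round(1))
for k in range(8): print(k,(np.degrees(np.angle(m))-45*k+180)%360-180,X[k].round(3))
for nm,p in [("stapler",(400,201)),("pot",(80,210)),("parcel",(118,132)),("book",(470,125))]: print(nm,ray(c,*p,.05)[:2].round(3))
```

```text
C (0.5708460238938555-0.08599542539561016j) r 0.13312418954139124 tab0 ang -5.56363920814122 res mm [0.19322794 0.81113841 0.8998741  0.45920302 0.57843413 0.29974849
 0.15703931 0.1693143 ]
hub [ 0.5707 -0.0858] 0.0002 141.9
plate mid [ 0.4052 -0.0436] 0.171 165.7
stamp foot [ 0.4973 -0.109 ] 0.0771 -162.7
knob [ 0.4983 -0.109 ] 0.0761 -162.4
tape [ 0.6452 -0.0635] 0.0777 16.8
jar [ 0.5951 -0.1612] 0.079 -72.1
cup [ 0.5558 -0.0115] 0.076 101.4
0 -5.563639208141211 [ 0.703 -0.099]
1 -50.56363920814121 [ 0.656 -0.188]
2 -95.56363920814123 [ 0.557 -0.219]
3 -140.5636392081412 [ 0.468 -0.17 ]
4 174.43636079185876 [ 0.438 -0.074]
5 129.43636079185876 [0.486 0.017]
6 84.43636079185876 [0.584 0.047]
7 39.43636079185876 [ 0.674 -0.002]
stapler [ 0.553 -0.411]
pot [0.44  0.419]
parcel [0.663 0.358]
book [ 0.786 -0.597]
```

```bash
cat >> h.py <<'E'
from scipy.spatial.transform import Rotation as Ro
C0=np.array([.5708,-.0860])
def step(o,pos,tangdeg):
    """tool shift mm and rotvec to pos with tool y along world angle tangdeg, x down"""
    R=Ro.from_euler('xyz',o["eef_rot"]); a=np.radians(tangdeg)
    x=np.array([0,0,-1.]); y=np.array([np.cos(a),np.sin(a),0]); G=Ro.from_matrix(np.c_[x,y,np.cross(x,y)])
    return (R.inv().apply(np.array(pos)-o["ee_pos"])*1e3).round(1),(R.inv()*G).as_rotvec().round(3)
E
python3 - <<'E'
from h import *
from station import ctrl
o=ctrl.get_obs(); R=Ro.from_euler('xyz',o["eef_rot"]).as_matrix(); print(R.round(3))
for a in (193,):
  t=np.radians(a); p=np.r_[C0+.136*np.array([np.cos(t),np.sin(t)]),.16]; print(p)
  for ta in (a-90,a+90): print(ta,step(o,p,ta))
E
```

```text
[[-0.     0.398 -0.918]
 [ 0.001 -0.918 -0.398]
 [-1.    -0.001 -0.   ]]
[ 0.43828567 -0.11659334  0.16      ]
103 (array([  45.2, -268.5, -355.8]), array([-2.96e+00, -2.00e-03,  0.00e+00]))
283 (array([  45.2, -268.5, -355.8]), array([0.182, 0.   , 0.001]))
```

>>> {"name": "play_rows", "arguments": {"deltas": [[[0,-26.8,-35.6,0,0,0,0],[0,-26.8,-35.6,0,0,0,0],[0,-26.8,-35.6,0,0,0,0],[0,-26.8,-35.6,0,0,0,0],[0,-26.8,-35.6,0,0,0,0],[0,-26.8,-35.6,0,0,0,0],[0,-26.8,-35.6,0,0,0,0],[0,-26.8,-35.6,0,0,0,0],[0,-26.8,-35.6,0,0,0,0],[0,-26.8,-35.6,0,0,0,0]]], "grip_force": 20}}

```text
time_s: 1.1
ee_pos: [0.4392, -0.1155, 0.2054]
eef_rot: [-0.154, 1.571, -2.886]
force: [0.7, 0.1, 0.5]
grip_width: 0.0174
```

>>> {"name": "play_rows", "arguments": {"deltas": [[[0,0,0,0.09,0,0,0],[0,0,0,0.092,0,0,0],[0,0,0,0,0,0,0],[0,0,0,0,0,0,0]]]}}

```text
time_s: 1.5
ee_pos: [0.4386, -0.1173, 0.2053]
eef_rot: [-0.545, 1.57, 2.825]
force: [-0.1, -0.5, -0.0]
grip_width: 0.0003
```

Run:
```python
from h import *
from station import ctrl,viewer
o=ctrl.get_obs(); print(o["time_s"],o["ee_pos"],o["grip_width"],o["force"])
t=np.radians(193); p=np.r_[C0+.136*np.array([np.cos(t),np.sin(t)]),.05]; print(p,step(o,p,283))
for n in("top","scene","wrist"): snap(viewer,n,f"pics/{n}1.png")
c=load("pics/scene1.npy"); im=cv2.cvtColor(c["img"],cv2.COLOR_RGB2BGR)
cv2.imwrite("pics/zs1.png",cv2.resize(im[90:260,140:310],None,fx=3.5,fy=3.5,interpolation=cv2.INTER_CUBIC))
```

```text
1.5 [ 0.43863085 -0.11734454  0.20530862] 0.00028080493809284587 [-0.06220585 -0.4902566  -0.00821333]
[ 0.43828567 -0.11659334  0.05      ] (array([ 1.553e+02, -8.000e-01,  1.000e-01]), array([0.002, 0.   , 0.   ]))
```

View pics/zs1.png

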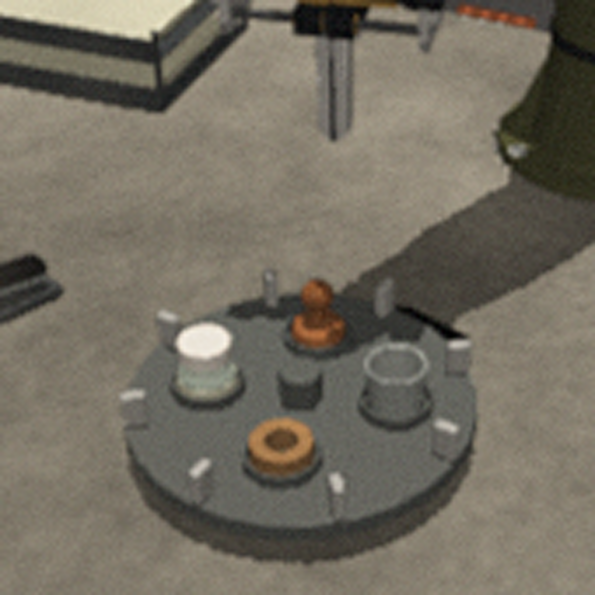

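View pics/wrist1.png

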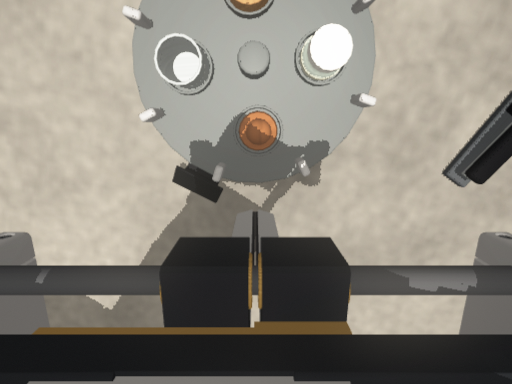

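View pics/top1.png

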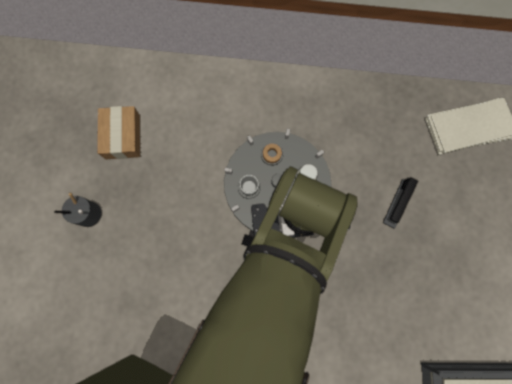

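The closed fingers stand in front of the stamp, between the two front tabs. In the wrist view those tabs are at (218,172) and (303,167), with the label plate at (197,183). Next I descend between them.

>>> {"name": "play_rows", "arguments": {"deltas": [[[30,0,0,0,0,0,0],[35,0,0,0,0,0,0],[35,0,0,0,0,0,0],[30,0,0,0,0,0,0],[15,0,0,0,0,0,0],[10,0,0,0,0,0,0],[0,0,0,0,0,0,0],[0,0,0,0,0,0,0]]]}}

```text
time_s: 2.45
ee_pos: [0.4391, -0.1175, 0.0511]
eef_rot: [2.6, 1.57, -0.314]
force: [0.6, -0.5, 0.5]
grip_width: 0.0004
```

Run:
```python
from h import *
from station import ctrl,viewer
o=ctrl.get_obs(); print(o["time_s"],o["ee_pos"],o["grip_width"],o["force"])
d=o["ee_pos"][:2]-C0; print(np.hypot(*d),np.degrees(np.arctan2(d[1],d[0])))
c=snap(viewer,"wrist","pics/wrist2.png")
```

```text
2.45 [ 0.43913876 -0.11746035  0.05112938] 0.0004121955544023715 [ 0.61704556 -0.47824975  0.50181712]
0.13536778271695077 -166.56120888881904
```

View pics/wrist2.png

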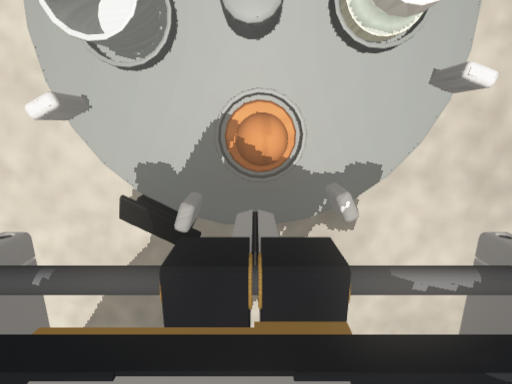

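>>> {"name": "play_rows", "arguments": {"deltas": [[[0,-5,-0.1,0.037,0,0,0],[0,-6.8,-0.2,0.05,0,0,0],[0,-6.8,-0.2,0.05,0,0,0],[0,-6.8,-0.2,0.05,0,0,0],[0,-6.8,-0.2,0.05,0,0,0],[0,-6.8,-0.2,0.05,0,0,0],[0,-6.8,-0.2,0.05,0,0,0],[0,-5,-0.1,0.037,0,0,0],[0,-2,0,0.015,0,0,0],[0,0,0,0,0,0,0]]]}}

```text
time_s: 3.5
ee_pos: [0.4376, -0.0648, 0.0511]
eef_rot: [3.098, 1.57, -0.205]
force: [-0.4, 0.0, -0.9]
grip_width: 0.0006
```

Run:
```python
from h import *
from station import ctrl,viewer
o=ctrl.get_obs(); print(o["time_s"],o["ee_pos"],o["grip_width"],o["force"])
d=o["ee_pos"][:2]-C0; print(np.hypot(*d),np.degrees(np.arctan2(d[1],d[0])))
c=snap(viewer,"wrist","pics/wrist3.png")
c=snap(viewer,"scene","pics/scene3.png");im=cv2.cvtColor(c["img"],cv2.COLOR_RGB2BGR)
cv2.imwrite("pics/zs3.png",cv2.resize(im[90:260,140:310],None,fx=3.5,fy=3.5,interpolation=cv2.INTER_CUBIC))
```

```text
3.5 [ 0.43760583 -0.0647566   0.05106098] 0.0006051227506742988 [-0.35085384  0.01744362 -0.91652386]
0.13487760642185634 170.93810497664163
```

View pics/wrist3.png

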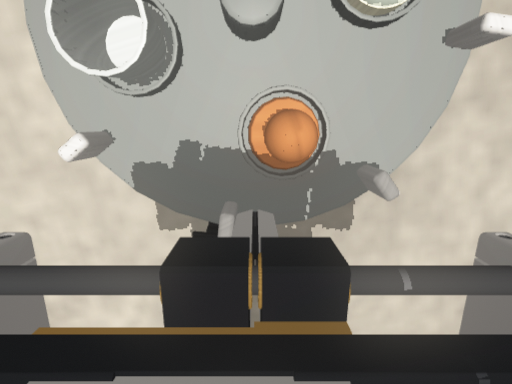

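View pics/zs3.png

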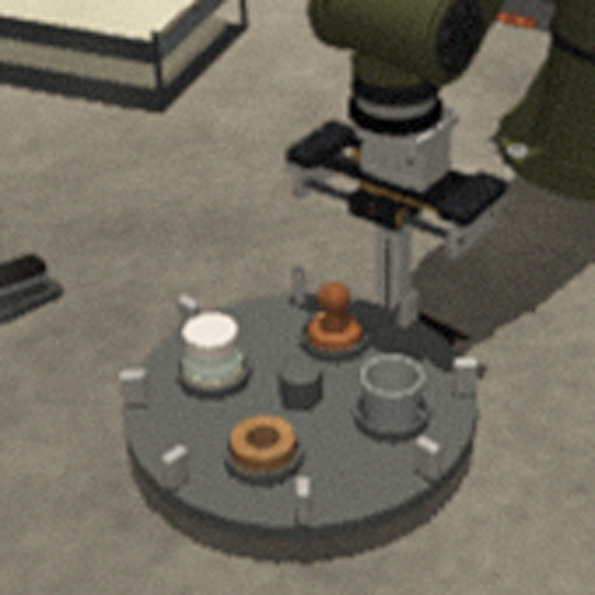

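The fingers are against the tab, at (228,215) in the wrist view, and the rotor has turned. Next I measure its angle from the scene view.

```bash
cat >> h.py <<'E'
def rotor(c,T,s,ox,oy):
    X=np.array([ray(c,(u+.5)/s-.5+ox,(v+.5)/s-.5+oy,.072)[:2] for u,v in T])-C0
    a=np.degrees(np.arctan2(X[:,1],X[:,0])); r=np.hypot(*X.T)
    return a.round(1),r.round(3),(a%45).round(1)
E
python3 - <<'E'
from h import *
print(rotor(load("pics/scene0.npy"),[(284,90),(138,152),(89,264),(187,365),(380,384),(537,308),(555,192),(452,106)],5,160,150))
print(rotor(load("pics/scene3.npy"),[(187,301),(133,374),(176,453),(304,484),(428,443),(465,364),(298,270)],3.5,140,90))
E
```

```text
(array([-139.8,  -93.7,  -48.8,   -5. ,   39. ,   83. ,  127.3,  173.2]), array([0.132, 0.132, 0.135, 0.135, 0.134, 0.135, 0.132, 0.131]), array([40.2, 41.3, 41.2, 40. , 39. , 38. , 37.3, 38.2]))
(array([-105. ,  -59.6,  -15.1,   29. ,   72.8,  116. , -151.2]), array([0.132, 0.133, 0.136, 0.136, 0.136, 0.133, 0.132]), array([30. , 30.4, 29.9, 29. , 27.8, 26. , 28.8]))
```

>>> {"name": "play_rows", "arguments": {"deltas": [[[0,-2.7,0,0.02,0,0,0],[0,-5.4,-0.1,0.04,0,0,0],[0,-5.4,-0.1,0.04,0,0,0],[0,-5.4,-0.1,0.04,0,0,0],[0,-5.4,-0.1,0.04,0,0,0],[0,-5.4,-0.1,0.04,0,0,0],[0,-5.4,-0.1,0.04,0,0,0],[0,-5.4,-0.1,0.04,0,0,0],[0,-4,-0.1,0.03,0,0,0],[0,-2,0,0.015,0,0,0]]]}}

```text
time_s: 4.6
ee_pos: [0.4524, -0.0208, 0.0504]
eef_rot: [0.45, 1.57, 3.083]
force: [-0.7, -0.2, 0.6]
grip_width: 0.0008
```

>>> {"name": "play_rows", "arguments": {"deltas": [[[0,-1.5,0,0.011,0,0,0],[0,0,0,0,0,0,0]]]}}

```text
time_s: 4.8
ee_pos: [0.4532, -0.0197, 0.0505]
eef_rot: [-2.32, 1.571, 0.303]
force: [0.1, -0.4, -0.1]
grip_width: 0.0002
```

Run:
```python
from h import *
from station import ctrl,viewer
o=ctrl.get_obs(); print(o["time_s"],o["ee_pos"],o["grip_width"],o["force"])
d=o["ee_pos"][:2]-C0; print(np.hypot(*d),np.degrees(np.arctan2(d[1],d[0])))
c=snap(viewer,"wrist","pics/wrist4.png")
c=snap(viewer,"scene","pics/scene4.png");im=cv2.cvtColor(c["img"],cv2.COLOR_RGB2BGR)
cv2.imwrite("pics/zs4.png",cv2.resize(im[90:260,140:310],None,fx=3.5,fy=3.5,interpolation=cv2.INTER_CUBIC))
```

```text
4.8 [ 0.45317091 -0.01969638  0.05045114] 0.00023234949455738947 [ 0.09769029 -0.35869719 -0.10197455]
0.13502878144665836 150.59148583004298
```

View pics/wrist4.png

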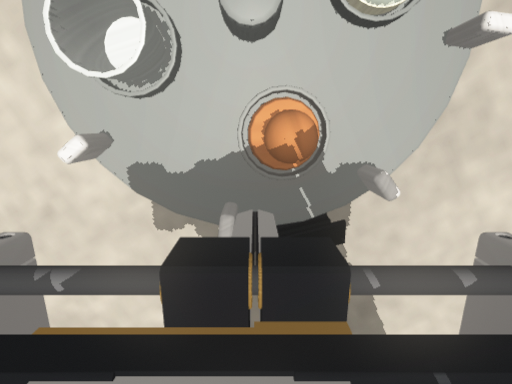

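View pics/zs4.png

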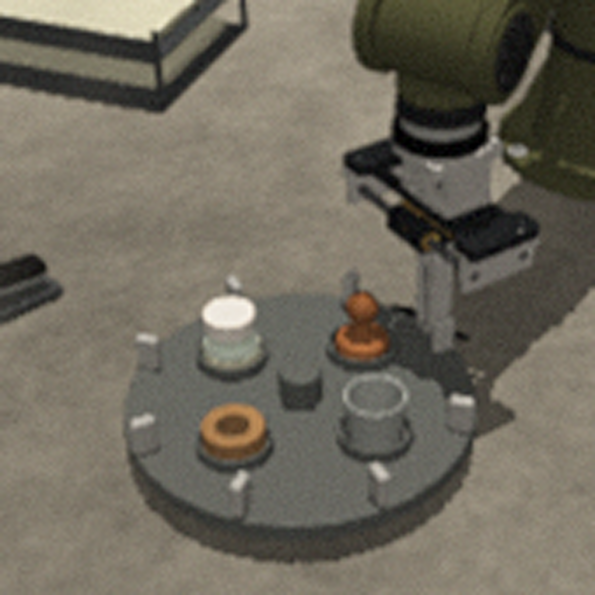

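The stamp now stands over the plate side. I back off the tab along the rim, lift, and retreat.

>>> {"name": "play_rows", "arguments": {"deltas": [[[0,4,0,0,0,0,0],[0,7,0,0,0,0,0],[0,3,0,0,0,0,0],[-20,0,0,0,0,0,0],[-35,0,0,0,0,0,0],[-40,0,0,0,0,0,0],[-40,0,0,0,0,0,0],[-20,0,0,0,0,0,0],[0,0,0,0,0,0,0]]]}}

```text
time_s: 5.8
ee_pos: [0.4471, -0.0323, 0.2081]
eef_rot: [-2.778, 1.566, -0.154]
force: [0.6, 0.4, 0.2]
grip_width: 0.0006
```

Run:
```python
from h import *
from station import ctrl
o=ctrl.get_obs(); R=Ro.from_euler('xyz',o["eef_rot"]).as_matrix()
print(o["time_s"],o["ee_pos"],R.round(3)); print(step(o,[.26,-.43,.205],240.5))
```

```text
5.8 [ 0.4470772  -0.03231225  0.20807357] [[ 0.005 -0.496 -0.869]
 [-0.001 -0.869  0.496]
 [-1.    -0.002 -0.005]]
(array([  2.4, 438.1, -34.6]), array([-0.004, -0.005,  0.002]))
```

>>> {"name": "play_rows", "arguments": {"deltas": [[[0,38,-3,0,0,0,0],[0,38,-3,0,0,0,0],[0,38,-3,0,0,0,0],[0,38,-3,0,0,0,0],[0,38,-3,0,0,0,0],[0,38,-3,0,0,0,0],[0,38,-3,0,0,0,0],[0,38,-3,0,0,0,0],[0,38,-3,0,0,0,0],[0,38,-3,0,0,0,0]]]}}

```text
time_s: 6.8
ee_pos: [0.2826, -0.3779, 0.204]
eef_rot: [-0.51, 1.569, 2.113]
force: [0.5, 0.3, -0.2]
grip_width: 0.0005
```

Run:
```python
from h import *
from station import ctrl,viewer
c=snap(viewer,"top","pics/top5.png");im=cv2.cvtColor(c["img"],cv2.COLOR_RGB2BGR)
cv2.imwrite("pics/z5.png",cv2.resize(im[120:260,205:355],None,fx=4,fy=4,interpolation=cv2.INTER_CUBIC))
snap(viewer,"scene","pics/scene5.png")
```

```text
(no output)
```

View pics/top5.png

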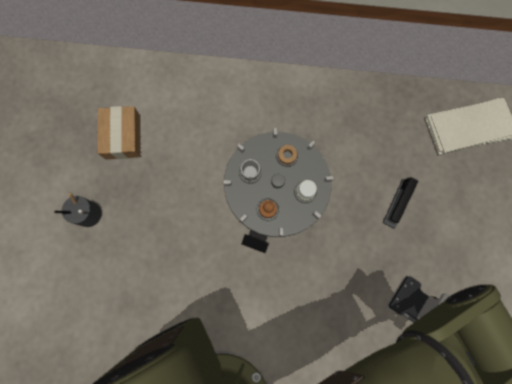

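View pics/z5.png

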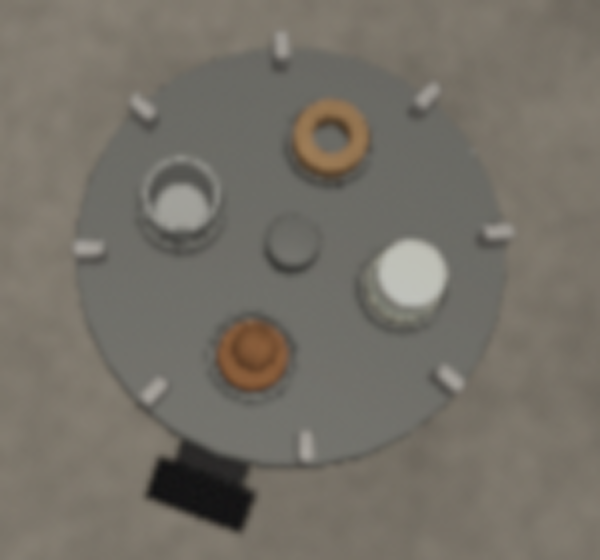

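View pics/scene5.png

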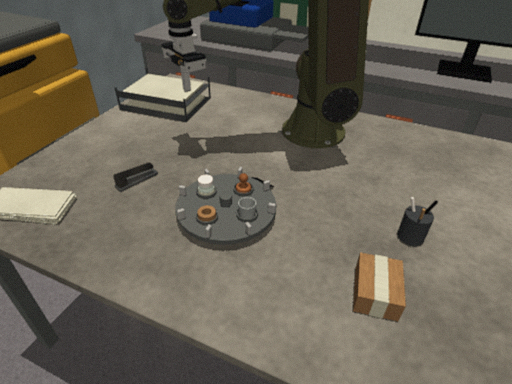

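Run:
```python
from h import *
c=load("pics/top5.npy"); im=c["img"]
print(rotor(c,[(282,48),(428,97),(497,232),(450,378),(307,446),(154,390),(90,247),(144,107)],4,205,120))
px=lambda u,v:((u+.5)/4-.5+205,(v+.5)/4-.5+120)
v=ray(c,*px(253,356),.052)[:2]-C0; print("stamp",np.hypot(*v),np.degrees(np.arctan2(v[1],v[0])))
# plate via dark pixels
g=im.max(2)[225:265,235:280]; ys,xs=np.where(g<35); print(len(xs))
pts=np.array([ray(c,x+235,y+225,.022)[:2] for x,y in zip(xs,ys)]); m=pts.mean(0)-C0
print("plate",np.hypot(*m),np.degrees(np.arctan2(m[1],m[0])))
w,V=np.linalg.eigh(np.cov(pts.T)); print("short axis",np.degrees(np.arctan2(V[1,0],V[0,0])))
pl=np.arctan2(m[1],m[0]); R=np.array([[np.cos(pl),np.sin(pl)],[-np.sin(pl),np.cos(pl)]]); print("stamp in plate line (along,side) mm",R@v*1e3)
d=cv2.absdiff(load("pics/top0.npy")["img"],im).max(2)
for n,(x,y,X,Y) in dict(parcel=(90,95,145,165),pot=(50,185,105,230),stapler=(380,170,420,232)).items(): print(n,d[y:Y,x:X].max())
```

```text
(array([   8.5,  -36.8,  -81.5, -126.4, -171.1,  143.5,   98.1,   53.3]), array([0.132, 0.133, 0.133, 0.134, 0.134, 0.133, 0.132, 0.133]), array([8.5, 8.2, 8.5, 8.6, 8.9, 8.5, 8.1, 8.3]))
stamp 0.07744682854020472 166.44848467537992
238
plate 0.16992387287704985 165.47155360891543
short axis 164.85435193477835
stamp in plate line (along,side) mm [77.43557094  1.32045584]
parcel 4
pot 4
stapler 4
```

The stamp is about 1.3 mm off the plate line, against a limit of 14 mm. The bystanders haven't moved and the arm is clear, so I'm handing in.

```bash
python3 -c "
from station import hand_in,ctrl
o=ctrl.get_obs();print(o['time_s'],o['joint_vel'].round(3) if hasattr(o['joint_vel'],'round') else o['joint_vel']);print(hand_in())"
```

```text
6.9 [ 0.071 -0.036  0.043  0.013  0.007  0.072]
the job is handed in; nothing more can be done
None
```

I turned the carousel about 31° clockwise (seen from above) until the stamp faced the label plate, then handed the job in at about 6.9 s. I set the closed fingers down between two rim tabs and pushed one along the rim at no more than about 0.5 rad/s. I then backed off the tab, lifted and moved well clear.

**Stamp position:** in the last top view the stamp's foot is 1.3 mm to the side of the line from the axis to the plate; the limit is 14 mm. It stands 77 mm from the axis. The tab positions gave a similar angle, about 166.0° for the stamp's cup against 165.5° for the plate.

**Other things:** all four items look upright in their cups. The stapler, pen pot and parcel show no change from the first top picture.

No check failed or disagreed. I did not measure the rotor's final speed directly. The arm was still settling slightly at hand-in, with joint speeds up to 0.07 rad/s, but it was clear of everything.

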